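Turn over a furniture foot in the clamshell jig

TASK

Turn the square-plated wooden foot over with the hinged turnover jig: set it, plate down and stub up, into the square pocket of the jig's open leaf and let go, then swing the leaf by its bar all the way over onto the other half of the jig. Finish with the leaf fully closed and the foot lying upside down in the nest beneath it, its stub in the square hole.

Things in the scene. Friction and masses are not known exactly. Their poses are not given: they have to be found in the camera images.
- foot: Loose pale turned wooden foot, 80 g: square plate 70 x 70 x 14 mm with a round waisted stub, 34 to 36 mm across, on its middle, 44 mm tall in all; starts on the bench stub up. Origin: centre of the plate's flat underside; z towards the stub, x and y along the plate's sides. Bystanders: a foot with a round plate, a cork block, a palm sander. Grip the stub, fingertips about 20 mm above the underside.
- leaf (a joint): Swing of the jig's leaf: 0 = lying open, 3.14 = turned right over, closed on the nest. Damped hinge: the leaf (0.35 kg) sinks slowly by its own weight to the side it leans to; lifting it at the bar takes about 2 to 4 N. The foot tips out of the leaf into the nest by itself about when the leaf passes upright.
- leaf_seat (a point): Floor centre of the pocket in the leaf, a dark 98 mm square frame with a 44 mm window; the foot's plate goes here, square with it. Pocket 84 x 84 mm, walls 7 mm thick, 16 mm above its floor. Turns with the leaf: x along the hinge, y from hinge to bar, z out of the pocket (open: up, 19 mm above the bench). Hinge axis at y -56, z +21 mm (40 mm above the bench).
- leaf_bar (a point): Middle of the leaf's handle, a round steel bar 10 mm thick parallel to the hinge, 140 mm from the hinge axis and 84 mm beyond the pocket's centre, 40 mm above the bench when open and when closed. Clear for 76 mm between its two arms, and 30 mm clear of the frame. Axes as leaf_seat. Held in fingers that keep pointing down, it turns between them as the leaf swings.
- nest_seat (a point): Centre of the top of the nest, the jig's fixed half: a dark block 78 x 78 mm, top 45 mm above the bench, with a 46 mm square hole (mouth flared to 58) 35 mm deep. The turned foot's plate is to lie on this top, stub in the hole. x along the hinge, y towards the hinge (axis at y +56, z -5 mm), z up; it does not turn with the leaf.
Things that resemble listed ones, but are neither listed nor needed, are in the scene too. Leave any purple look-alike of the foot alone.

How it is judged:
By the outcome, as a careful person would: the job done as asked, in the order asked, and still so for the second after the job is handed in, with the robot touching nothing.
It also fails if it takes over 64 s, if anything falls off the work surface, if the arm or the gripper's body presses on something with over 40 N, if the wrist force passes 120 N, or if a joint passes its speed limit or range.

ROBOT

A 6-joint arm with a two-finger parallel gripper is mounted at the origin on the work surface. World frame = base frame: x ahead of the robot, y to its left, z up, the work surface at z = 0. Lengths are in mm, angles in rad, forces in N, time in s.
With the tool pointing down it reaches from about 325 to 850 mm from the base axis. Payload 15.5 kg.
Tool frame: the origin (TCP) lies on the centre line of the jaws, within the pads' length; the fingertips stand 11 mm ahead of it and the grasp point (between the pads) lies 8 mm behind it; z points along the fingers, y is the line along which they close (so a half turn about z gives the same grasp; the last joint's range is limited). The gripper opens to 91 mm and grips with 3 to 60 N. Pads are 32 mm wide; open, the fingers measure 118 mm over their backs; the gripper's body (76 mm by 178 mm) begins 60 mm behind the grasp point.
Start: joints at [1.208, 0.494, 1.345, -0, 1.302, -0.096], TCP at [164.774, 602.89, 224.915] pointing down, gripper open.
Joint ranges: [-2.91, 2.91], [-0.82, 2.16], [0.22, 2.67], [-1.22, 4.37], [0.12, 2.79], [-3.08, 3.08]. Speed limits (rad/s): [1.89, 1.89, 2.57, 3.01, 3.01, 3.01].

INTERFACE

Orientations are given as a 3x3 rotation matrix whose columns are the frame's x, y, z axes.
In Python, from plant import get_state, viewer, ctrl, search_frame, silhouettes gives the robot as it stands.
- The arm moves only by the shell command python3 -m handwheel 'ROWS' [OPENING] [FORCE]. ROWS is JSON, a list of rows, each a list of 6 numbers: the shift along the tool's x, y, z in units of 5 cm (1.0 is 5 cm), then the turn, a rotation vector about the tool's x, y, z in units of pi rad (1.0 is pi rad). In form: [[dx, dy, dz, rx, ry, rz], ...]. A call has 1 to 20 rows; each row shifts and turns the commanded pose from where the row before left it, along the tool's axes as they then stand; what a row does not reach is not made up. A row lasts 1/8 s, in which the tool goes at most 62.5 mm and 10.7 degrees, less where a joint would pass 70% of its speed; a pose out of reach is approached as far as the arm can. A call with a number of a shift or a turn outside -1 to 1 is refused whole. A call with a gripper value outside its range is refused whole. OPENING is the closure in counts, from 0 (fully open) to 255 (shut), set as the call begins (- or left out, the last holds). The fingers move at their own pace and stop on an object; FORCE is the grip in N (left out, the last holds). Time passes only in rows, so rows that do not move let the fingers close. It gives the time, the measured TCP pose, the force, the opening and the grip force at its end, in the units of the state.
- get_state(): the state, without advancing time (a new reading comes with each control period).
- viewer.snapshot(name): name is "scene" or "top"; returns the picture (480x640x3 uint8, red, green, blue); there is no depth.
- viewer.camera_model(name): a dict with "fx", "fy", "cx", "cy" (pixels), "extrinsics" (4x4, takes a point from world to camera coordinates). Camera axes: x right, y down, z forward; pixel columns grow to the right and rows downward; lengths in mm; the calibration is good to about 2 mm. A picture is of the moment at which its call begins. camera_model takes no time and is no camera call.
- ctrl.hand_in(): hands the job in; it is judged then, once.
Trained networks look in the newest picture that a camera, given by its name, has taken for a name from the list of things; names that differ only in an ending like _2 or _b are one class to them, and where a whole thing is asked for, a point or a joint stands for the part that bears it (a point fixed in the world has none). Each returns a list of dicts, best first, with "confidence" (0 to 1); they miss things now and then, are a little off and sometimes report something else, mostly with a low value. They report only what shows in the picture. A call takes as long as a camera call. They do not tell look-alikes from the thing itself.
- search_frame(camera, thing): "bbox" ([left, top, right, bottom] as shares, 0 to 1, of the picture: columns of its width, rows of its height, round what is visible of it).
- silhouettes(camera, thing): "region" (480x640 bool, what is visible of it) and "bbox" ([left, top, right, bottom] as shares, 0 to 1, of the picture: columns of its width, rows of its height, round what is visible of it).
The state is a dict: "clock": time; "qpos": joint angles; "joint_vel": joint speeds; "tau": joint torques, N m; "ee_pos": TCP position; "ee_rot": TCP orientation; "wrist_force": force on the tool from outside, world axes, zero at the start; "moment": the same for the moment, N m; "opening": opening from 0.0 (shut) to 1.0 (fully open); "gripper_force": force on a finger pad.
Only numpy, scipy, OpenCV 4.12 (cv2) and the standard library are available. Lean on these libraries where they do the work, as an engineer would, in place of code of your own. Each camera call takes 0.05 s, during which the arm holds its last target. There are 200 camera calls.

## Working session

There is one attempt and no reset: what is moved stays moved. The work goes in short steps, Python scripts to look and compute and a shell command to move; the robot and the scene stay as the last step left them, time stands still between calls to the robot, and variables do not carry over. Pictures are saved under pics/ and viewed, at most 10 in all, crops included, and the job is handed in when it is done.

```bash
mkdir -p pics
cat > h.py <<'E'
import numpy as np, cv2
from plant import get_state, viewer, ctrl, search_frame, silhouettes
def P(cam):
    m=viewer.camera_model(cam); return m,np.array(m["extrinsics"],float)
def ray(cam,u,v,z):
    m,E=P(cam); R,t=E[:3,:3],E[:3,3]; c=-R.T@t
    d=R.T@np.array([(u-m["cx"])/m["fx"],(v-m["cy"])/m["fy"],1]); return c+d*(z-c[2])/d[2]
def proj(cam,p):
    m,E=P(cam); q=E[:3,:3]@np.array(p,float)+E[:3,3]; return m["fx"]*q[0]/q[2]+m["cx"],m["fy"]*q[1]/q[2]+m["cy"]
def snap(cam,f=None):
    im=np.array(viewer.snapshot(cam))
    if f: cv2.imwrite("pics/"+f,im[:,:,::-1])
    return im
E
python3 - <<'E'
from h import *
for c in("scene","top"):
    snap(c,c+"0.png")
    m,E=P(c); print(c,m["fx"],(-E[:3,:3].T@E[:3,3]).round())
    for t in("foot","leaf","leaf_bar","nest_seat"):
        for r in silhouettes(c,t)[:5]:
            g=r["region"]; 
            cn=cv2.minAreaRect(np.argwhere(g)[:,::-1].astype(np.float32)); print(t,round(r["confidence"],2),(np.array(r["bbox"])*[640,480,640,480]).round(),g.sum(),cn)
E
```

```text
scene 514.1458039498194 [980. 406. 790.]
foot 0.82 [420. 286. 469. 335.] 1513 ((444.17242431640625, 310.4310607910156), (42.411983489990234, 38.4727897644043), 23.198589324951172)
foot 0.81 [471. 261. 525. 301.] 1435 ((498.84326171875, 279.01019287109375), (37.63979721069336, 47.468814849853516), 72.25532531738281)
foot 0.81 [482. 323. 537. 374.] 1737 ((510.5881652832031, 348.6470031738281), (50.07758331298828, 40.81666564941406), 59.03623962402344)
leaf 0.89 [239. 278. 341. 348.] 3557 ((288.7265930175781, 314.5728454589844), (91.15672302246094, 57.90372848510742), 17.818889617919922)
nest_seat 0.61 [192. 266. 336. 354.] 7106 ((264.4720458984375, 306.5753479003906), (139.00680541992188, 62.834285736083984), 20.376434326171875)
top 457.6986634955724 [ 409.   51. 1005.]
foot 0.86 [157. 294. 199. 339.] 1102 ((176.7453155517578, 314.8249206542969), (32.85866928100586, 34.09473419189453), 34.508522033691406)
foot 0.85 [124. 236. 169. 279.] 1057 ((144.15821838378906, 257.78094482421875), (32.42716979980469, 33.32792663574219), 35.837650299072266)
foot 0.63 [184. 241. 219. 276.] 1043 ((201.192626953125, 258.1188659667969), (32.86447525024414, 32.77393341064453), 84.80557250976562)
leaf 0.94 [257. 145. 336. 207.] 1999 ((295.9543762207031, 177.07884216308594), (46.25044631958008, 69.0535888671875), 75.0685806274414)
leaf_bar 0.71 [256. 149. 335. 205.] 2139 ((296.44427490234375, 177.53627014160156), (47.539466857910156, 70.42572021484375), 75.3791275024414)
nest_seat 0.67 [259. 138. 379. 208.] 4646 ((317.8996276855469, 171.72164916992188), (48.81173324584961, 113.60270690917969), 75.69972229003906)
```

View pics/top0.png

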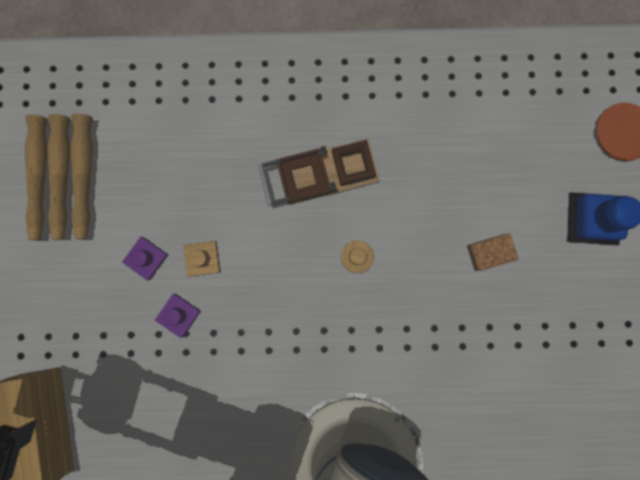

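View pics/scene0.png

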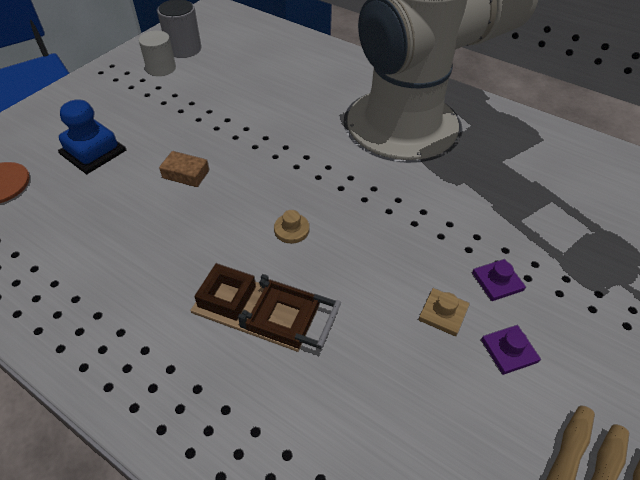

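The top view shows the pale foot at (201,258) with two purple look-alikes beside it. The leaf frame is at (304,177), with its bar to the left at about (270,185), and the nest is at (354,163). Next I'll measure these.

Run:
```python
from h import *
im=snap("top"); big=None
def quad(cam,mask,z):
    r=cv2.minAreaRect(np.argwhere(mask)[:,::-1].astype(np.float32)); b=cv2.boxPoints(r)
    W=np.array([ray(cam,*p,z)[:2] for p in b]); c=W.mean(0); e=W[1]-W[0]; f=W[2]-W[1]
    print(cam,"c",c.round(1),"sides",np.linalg.norm(e).round(1),np.linalg.norm(f).round(1),"ang",np.degrees(np.arctan2(e[1],e[0])).round(1)%90)
    return c
rs=silhouettes("top","foot")
for r in rs:
    b=np.array(r["bbox"])*[640,480,640,480]
    if abs(b[:2].sum()-425)<15: quad("top",r["region"],14)
R,G,B=[im[:,:,i].astype(int) for i in range(3)]
m=((R<110)&(R-B>12)&(R<2.9*B+200)).astype(np.uint8); m[:130]=0;m[215:]=0;m[:,:250]=0;m[:,390:]=0
m=cv2.morphologyEx(m,cv2.MORPH_OPEN,np.ones((2,2)))
n,l,s,c=cv2.connectedComponentsWithStats(m)
for i in range(1,n):
    if s[i,4]>150: print(s[i]); quad("top",l==i,35 if s[i,0]<320 else 45)
# bar : crop print
cr=np.hstack([cv2.resize(im[130:215,250:390],None,fx=4,fy=4,interpolation=cv2.INTER_CUBIC)]); cv2.imwrite("pics/jig.png",cr[:,:,::-1])
# stub
s=get_state(); print(s["ee_pos"],np.round(s["ee_rot"],3).tolist(),s["clock"])
```

```text
top c [443.2 322.4] sides 76.2 70.9 ang 8.599999999999994
[ 332  140   46   47 1153]
top c [633.9 -13.5] sides 82.7 87.8 ang 13.299999999999997
[ 278  150   54   54 1674]
top c [612.   86.7] sides 112.3 100.3 ang 14.299999999999997
[164.79424585 602.89185888 224.91024658] [[-0.965, 0.264, 0.0], [0.264, 0.965, -0.0], [-0.0, 0.0, -1.0]] 0.6
```

View pics/jig.png

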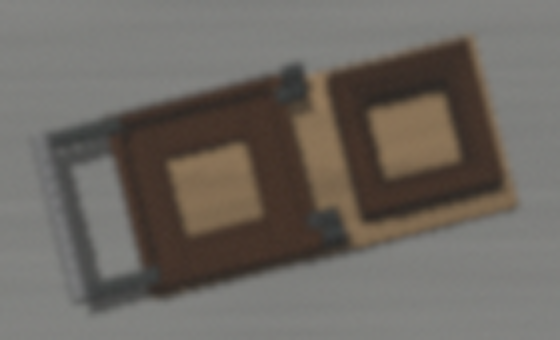

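Run:
```python
from h import *
import itertools
def pt(cx,cy,z): return ray("top",250+(cx+.5)/4-.5,130+(cy+.5)/4-.5,z)
L=pt(216,190,19);N=pt(414,134,45);print(L,N,np.linalg.norm((L-N)[:2]))
y=(L-N)[:2]; y/=np.linalg.norm(y); mid=(L+N)[:2]/2
# joint refine: mid, angle -> intensity not needed; overlay to check
x=np.array([y[1],-y[0]])
print("y dir",y,"ang",np.degrees(np.arctan2(y[1],y[0])),"leaf",mid+56*y,"nest",mid-56*y,"bar",mid+140*y)
def W(a,b,z): return np.r_[mid+a*x+b*y,z]
out=[]
for cam,box,k in(("top",(250,130,390,215),5),("scene",(180,250,350,360),4)):
    im=snap(cam)[:,:,::-1]; u0,v0,u1,v1=box; c=cv2.resize(im[v0:v1,u0:u1],None,fx=k,fy=k,interpolation=cv2.INTER_CUBIC)
    def dr(ps,col):
        q=np.array([[(p[0]-u0+.5)*k,(p[1]-v0+.5)*k] for p in (proj(cam,w) for w in ps)]).round().astype(int); cv2.polylines(c,[q],True,col,1)
    sq=lambda b,h,z:[W(-h,b-h,z),W(h,b-h,z),W(h,b+h,z),W(-h,b+h,z)]
    dr(sq(56,49,35),(0,255,0));dr(sq(56,22,19),(255,255,0));dr(sq(-56,39,45),(0,0,255));dr(sq(-56,29,45),(255,0,255));dr([W(-38,140,40),W(38,140,40)],(0,255,255))
    out.append(c[:,:700])
w=max(o.shape[1] for o in out); o=np.vstack([np.pad(o,((0,0),(0,w-o.shape[1]),(0,0))) for o in out]); o=cv2.resize(o,None,fx=min(1,600/o.shape[0]),fy=min(1,600/o.shape[0])); cv2.imwrite("pics/ov.png",o)
```

```text
[613.14545436  95.97193777  19.        ] [635.32269176 -11.01457657  45.        ] 109.26089927105093
y dir [-0.20297506  0.97918391] ang 101.71098650790039 leaf [612.86746979  97.31297945] nest [635.60067632 -12.35561825] bar [595.81756489 179.56442772]
```

View pics/ov.png

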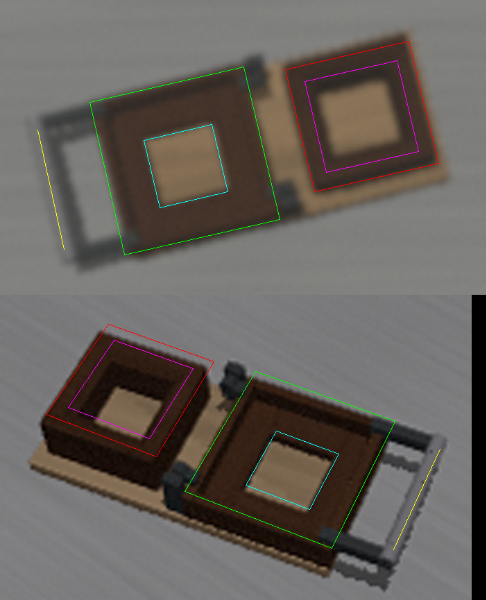

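```bash
cat > fit.py <<'E'
from h import *
from scipy.optimize import minimize
sq=lambda b,h,z:[(-h,b-h,z),(h,b-h,z),(h,b+h,z),(-h,b+h,z)]
polys=[sq(56,49,35),sq(56,22,19),sq(-56,39,45),sq(56,42,35)]
def samp(q): 
    t=np.linspace(0,1,30)[:,None]; q=np.array(q,float); return np.vstack([q[i]*(1-t)+q[(i+1)%4]*t for i in range(4)])
S=np.vstack([samp(q) for q in polys])
def grad(cam):
    g=cv2.GaussianBlur(snap(cam).astype(np.float32),(0,0),1.0); return np.sqrt(sum(cv2.Sobel(g,cv2.CV_32F,i,1-i)**2 for i in(0,1)).sum(2))
def pr(cam,w):
    m,E=P(cam); q=w@E[:3,:3].T+E[:3,3]; return (m["fx"]*q[:,0]/q[:,2]+m["cx"]).astype(np.float32),(m["fy"]*q[:,1]/q[:,2]+m["cy"]).astype(np.float32)
def score(p,gs):
    a=np.radians(p[2]); y=np.array([np.cos(a),np.sin(a)]); x=np.array([y[1],-y[0]])
    w=np.c_[np.array(p[:2])+S[:,:1]*x+S[:,1:2]*y,S[:,2]]
    return -sum(np.minimum(cv2.remap(g,*[v[None] for v in pr(c,w)],cv2.INTER_LINEAR),250).mean() for c,g in gs.items())
if __name__=="__main__":
    G={c:grad(c) for c in("top","scene")}
    for gs in({"top":G["top"]},{"scene":G["scene"]},G):
        best=min((score((x,y,a),gs),x,y,a) for x in np.arange(612,637,1.5) for y in np.arange(28,56,1.5) for a in np.arange(98,108,1))
        r=minimize(score,best[1:],args=(gs,),method="Nelder-Mead"); p=r.x; y=np.array([np.cos(np.radians(p[2])),np.sin(np.radians(p[2]))])
        print(list(gs),p.round(1),r.fun.round(1),"leaf",(p[:2]+56*y).round(1),"bar",(p[:2]+140*y).round(1),"nest",(p[:2]-56*y).round(1))
E
python3 fit.py
python3 - <<'E'
from h import *
# foot in both views: triangulate from silhouettes; stub top
im=snap("top");snap("scene")
for c,u,v in(("top",201,258),("scene",444,310)):
    for r in silhouettes(c,"foot"):
        b=np.array(r["bbox"])*[640,480,640,480]
        if abs((b[0]+b[2])/2-u)+abs((b[1]+b[3])/2-v)<12:
            g=r["region"]; pts=np.argwhere(g)[:,::-1].astype(np.float32); h=cv2.convexHull(pts)
            q=cv2.approxPolyDP(h,5,True)[:,0]; print(c,[ray(c,*p,14 if c=="top" else 7)[:2].round().tolist() for p in q], ray(c,*pts.mean(0),14))
im=snap("scene"); t=snap("top")
o=np.hstack([cv2.resize(t[230:290,170:230],(400,400),interpolation=cv2.INTER_CUBIC),cv2.resize(im[280:340,415:475],(400,400),interpolation=cv2.INTER_CUBIC)])
cv2.imwrite("pics/foot.png",o[:,:,::-1])
E
```

```text
top [[413.0, 283.0], [406.0, 351.0], [471.0, 361.0], [481.0, 294.0]] [442.38858214 322.24165145  14.        ]
scene [[402.0, 351.0], [473.0, 360.0], [481.0, 293.0], [411.0, 286.0]] [447.61036925 323.75188733  14.        ]Traceback (most recent call last):
  File "fit.py", line 19, in <module>
    best=min((score((x,y,a),gs),x,y,a) for x in np.arange(612,637,1.5) for y in np.arange(28,56,1.5) for a in np.arange(98,108,1))
  File "fit.py", line 19, in <genexpr>
    best=min((score((x,y,a),gs),x,y,a) for x in np.arange(612,637,1.5) for y in np.arange(28,56,1.5) for a in np.arange(98,108,1))
              ~~~~~^^^^^^^^^^^^
  File "fit.py", line 15, in score
    return -sum(np.minimum(cv2.remap(g,*[v[None] for v in pr(c,w)],cv2.INTER_LINEAR),250).mean() for c,g in gs.items())
            ~~~^^^^^^^^^^^^^^^^^^^^^^^^^^^^^^^^^^^^^^^^^^^^^^^^^^^^^^^^^^^^^^^^^^^^^^^^^^^^^^^^^^^^^^^^^^^^^^^^^^^^^^^^
  File "fit.py", line 15, in <genexpr>
    return -sum(np.minimum(cv2.remap(g,*[v[None] for v in pr(c,w)],cv2.INTER_LINEAR),250).mean() for c,g in gs.items())
                                                          ~~^^^^^
  File "fit.py", line 11, in pr
    m,E=P(cam); q=w@E[:3,:3].T+E[:3,3]; return (m["fx"]*q[:,0]/q[:,2]+m["cx"]).astype(np.float32),(m["fy"]*q[:,1]/q[:,2]+m["cy"]).astype(np.float32)
        ~^^^^^
  File "h.py", line 4, in P
    m=viewer.camera_model(cam); return m,np.array(m["extrinsics"],float)
ValueError: time passes only in moves, steps and waits
```

View pics/foot.png

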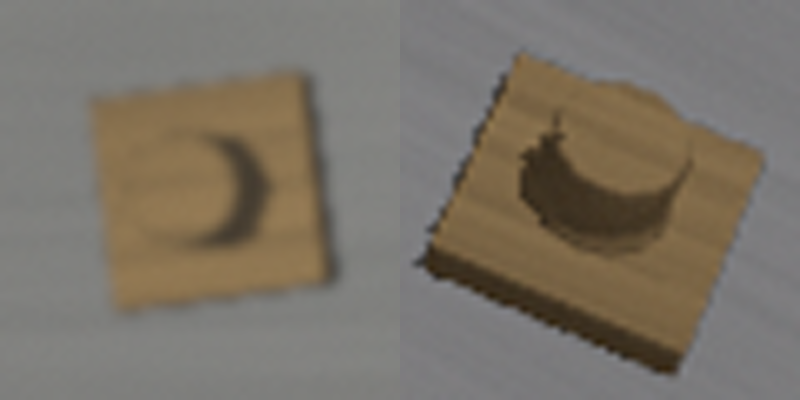

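```bash
sed -i 's/^def P(cam):/import functools\n@functools.lru_cache(None)\ndef P(cam):/' h.py; python3 fit.py
python3 - <<'E'
from h import *
k=60/400
for c,q in(("top",[(170+k*(a+.5)-.5,230+k*(b+.5)-.5) for a,b in((93,98),(300,72),(328,280),(118,308))]),("scene",[(415+k*(a-399.5)-.5,280+k*(b+.5)-.5) for a,b in((520,52),(765,155),(675,350),(430,245))])):
    W=np.array([ray(c,u,v,14)[:2] for u,v in q]); print(c,W.mean(0).round(1),[(np.linalg.norm(W[i]-W[i-1]).round(1),(np.degrees(np.arctan2(*(W[i]-W[i-1])[::-1]))%90).round(1)) for i in range(4)])
E
```

```text
['top'] [624.6  42.1 102.6] -142.5 leaf [612.4  96.8] bar [594.1 178.8] nest [636.8 -12.5]
['scene'] [628.4  42.8 103.8] -138.8 leaf [615.   97.1] bar [595.  178.7] nest [641.7 -11.6]
['top', 'scene'] [627.8  42.7 103.6] -276.0 leaf [614.6  97.1] bar [594.9 178.8] nest [640.9 -11.8]
top [442.3 322.3] [(np.float64(68.9), np.float64(6.6)), (np.float64(68.0), np.float64(5.8)), (np.float64(68.4), np.float64(7.2)), (np.float64(68.7), np.float64(6.3))]
scene [443.8 322.4] [(np.float64(69.7), np.float64(6.7)), (np.float64(69.2), np.float64(6.2)), (np.float64(68.8), np.float64(4.5)), (np.float64(66.6), np.float64(7.0))]
```

```bash
cat > d.py <<'E'
import sys
from h import *
def go(x,y,z,yaw):
    s=get_state(); R=np.array(s["ee_rot"]); p=np.array(s["ee_pos"]); a=np.degrees(np.arctan2(R[1,1],R[0,1])); dz=-(yaw-a)
    yw=np.radians(yaw); Rn=np.array([[-np.sin(yw),np.cos(yw),0],[np.cos(yw),np.sin(yw),0],[0,0,-1]])
    print("yaw",a.round(2),"rz units",(dz/180).round(4),"tilt",R[:,2].round(4),"shift units",(Rn.T@(np.array([x,y,z])-p)/50).round(3),"F",np.round(s["wrist_force"],1),"t",s["clock"],"q",np.round(s["qpos"],2))
if __name__=="__main__": go(*map(float,sys.argv[1:]))
E
python3 -m handwheel '[[0,0,0,0,0,0.0541],[0,0,0,0,0,0.0541],[0,0,0,0,0,0.0541],[0,0,0,0,0,0.0541],[0,0,0,0,0,0.0541],[0,0,0,0,0,0.0541],[0,0,0,0,0,0.0541],[-0.621,0.489,0.23,0,0,0],[-0.621,0.489,0.23,0,0,0],[-0.621,0.489,0.23,0,0,0],[-0.621,0.489,0.23,0,0,0],[-0.621,0.489,0.23,0,0,0],[-0.621,0.489,0.23,0,0,0],[-0.621,0.489,0.23,0,0,0],[-0.621,0.489,0.23,0,0,0],[-0.621,0.489,0.23,0,0,0],[-0.621,0.489,0.23,0,0,0],[0,0,0,0,0,0]]' 0 15
python3 d.py 443 322.3 31 6.5
```

```text
clock: 3.45
ee_pos: [444.5, 320.5, 109.2]
ee_rot: [[-0.111, 0.994, -0.001], [0.994, 0.111, -0.001], [-0.001, -0.001, -1.0]]
wrist_force: [-0.4, 0.2, 0.1]
opening: 1.0
gripper_force: 0.0
yaw 6.38 rz units -0.0007 tilt [-5.e-04 -6.e-04 -1.e+00] shift units [ 0.039 -0.026  1.565] F [-0.4  0.2  0.1] t 3.45 q [ 0.52  0.53  1.66 -0.    0.95  0.4 ]
```

```bash
python3 -m handwheel '[[0.01,-0.01,0.4,0,0,0],[0.01,-0.01,0.4,0,0,0],[0,0,0.4,0,0,0],[0,0,0.36,0,0,0],[0,0,0,0,0,0],[0,0,0,0,0,0]]' 0 15
python3 -m handwheel '[[0,0,0,0,0,0],[0,0,0,0,0,0],[0,0,0,0,0,0],[0,0,0,0,0,0],[0,0,0,0,0,0],[0,0,0,0,0,0],[0,0,0,0,0,0],[0,0,0,0,0,0]]' 255 15
python3 d.py 614 97 110 13.4
```

```text
clock: 4.2
ee_pos: [442.0, 323.7, 32.6]
ee_rot: [[-0.114, 0.993, 0.001], [0.993, 0.114, 0.0], [0.0, 0.001, -1.0]]
wrist_force: [0.3, 0.9, 0.5]
opening: 0.998
gripper_force: 0.0
clock: 5.2
ee_pos: [442.0, 323.2, 31.9]
ee_rot: [[-0.114, 0.993, 0.0], [0.993, 0.114, -0.0], [-0.0, 0.0, -1.0]]
wrist_force: [0.7, -0.5, -0.1]
opening: 0.381
gripper_force: 14.9
yaw 6.55 rz units -0.0381 tilt [ 0. -0. -1.] shift units [-5.198  2.298 -1.562] F [ 0.7 -0.5 -0.1] t 5.2 q [ 0.52  0.65  1.72 -0.    0.77  0.41]
```

```bash
python3 -m handwheel '[[0,0,-0.5,0,0,0],[0,0,-0.53,0,0,0],[0,0,-0.53,0,0,0],[0,0,0,0,0,-0.0381],[-0.52,0.23,0,0,0,0],[-0.52,0.23,0,0,0,0],[-0.52,0.23,0,0,0,0],[-0.52,0.23,0,0,0,0],[-0.52,0.23,0,0,0,0],[-0.52,0.23,0,0,0,0],[-0.52,0.23,0,0,0,0],[-0.52,0.23,0,0,0,0],[-0.52,0.23,0,0,0,0],[-0.52,0.23,0,0,0,0],[0,0,0,0,0,0],[0,0,0,0,0,0]]'
python3 d.py 614 97 52 13.4
python3 - <<'E'
from h import *
t=snap("top");im=snap("scene")
o=np.hstack([cv2.resize(t[100:220,250:370],(400,400),interpolation=cv2.INTER_CUBIC),cv2.resize(im[210:360,200:350],(400,400),interpolation=cv2.INTER_CUBIC)])
cv2.imwrite("pics/above.png",o[:,:,::-1])
E
```

```text
clock: 7.2
ee_pos: [613.6, 97.2, 109.7]
ee_rot: [[-0.232, 0.973, -0.001], [0.973, 0.232, 0.0], [0.0, -0.001, -1.0]]
wrist_force: [-0.6, 0.7, -1.0]
opening: 0.386
gripper_force: 15.0
yaw 13.39 rz units -0.0 tilt [-7.e-04  1.e-04 -1.e+00] shift units [-0.006  0.007  1.154] F [-0.6  0.7 -1. ] t 7.2 q [ 0.06  0.61  1.48  0.    1.05 -0.17]
```

View pics/above.png

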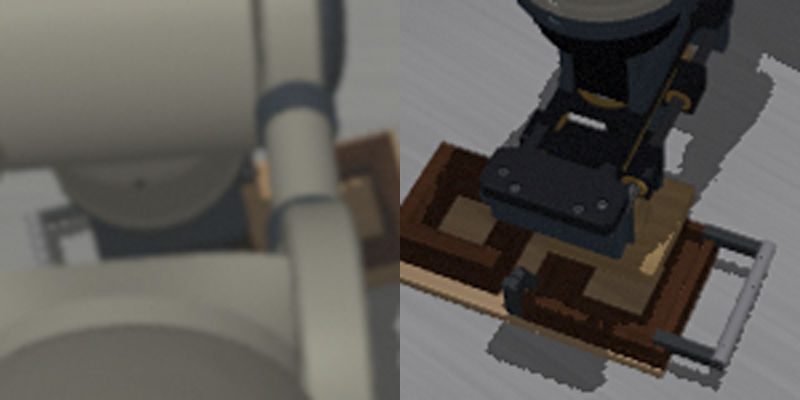

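The scene view (right half) shows the foot held above the pocket and parallel to the frame. I'll lower it.

```bash
python3 -m handwheel '[[0,0,0.3,0,0,0],[0,0,0.3,0,0,0],[0,0,0.2,0,0,0],[0,0,0.15,0,0,0],[0,0,0.1,0,0,0],[0,0,0.1,0,0,0],[0,0,0,0,0,0],[0,0,0,0,0,0]]'
python3 d.py 614 97 51 13.4
```

```text
clock: 8.3
ee_pos: [614.3, 96.9, 52.7]
ee_rot: [[-0.232, 0.973, 0.0], [0.973, 0.232, 0.0], [-0.0, 0.0, -1.0]]
wrist_force: [-0.2, -0.8, -1.2]
opening: 0.377
gripper_force: 15.0
yaw 13.41 rz units 0.0 tilt [ 5.e-04  0.e+00 -1.e+00] shift units [ 0.003 -0.006  0.034] F [-0.2 -0.8 -1.2] t 8.3 q [ 0.06  0.69  1.52 -0.    0.94 -0.17]
```

```bash
python3 -m handwheel '[[0,0,0.03,0,0,0],[0,0,0,0,0,0]]' && python3 -m handwheel '[[0,0,0,0,0,0],[0,0,0,0,0,0],[0,0,0,0,0,0],[0,0,0,0,0,0],[0,0,-0.2,0,0,0],[0,0,-0.5,0,0,0],[0,0,-0.7,0,0,0],[0,0,-0.6,0,0,0],[0,0,0,0,0,-0.0556],[0,0,0,0,0,-0.0556],[0,0,0,0,0,-0.0556],[0,0,0,0,0,-0.0556],[0,0,0,0,0,-0.0556],[0,0,0,0,0,-0.0556],[0,0,0,0,0,-0.0556],[0,0,0,0,0,-0.0556],[0,0,0,0,0,-0.0556],[0,0,0,0,0,0]]' 80
python3 d.py 594.7 178.8 110 103.4
```

```text
clock: 8.55
ee_pos: [614.1, 96.9, 50.9]
ee_rot: [[-0.232, 0.973, 0.0], [0.973, 0.232, -0.0], [-0.0, 0.0, -1.0]]
wrist_force: [0.2, -0.4, -1.4]
opening: 0.383
gripper_force: 15.0
clock: 10.8
ee_pos: [614.2, 96.9, 151.5]
ee_rot: [[-0.973, -0.232, 0.001], [-0.232, 0.973, 0.0], [-0.001, -0.0, -1.0]]
wrist_force: [0.6, -0.2, 0.4]
opening: 0.689
gripper_force: 0.0
yaw 103.43 rz units 0.0002 tilt [ 5.e-04  0.e+00 -1.e+00] shift units [-0.     1.683  0.831] F [ 0.6 -0.2  0.4] t 10.8 q [ 0.06  0.56  1.44 -0.    1.14 -1.74]
```

```bash
python3 -m handwheel '[[0,0.56,0,0,0,0],[0,0.56,0,0,0,0],[0,0.563,0,0,0,0],[0,0,0.4,0,0,0],[0,0,0.43,0,0,0],[0,0,0,0,0,0],[0,0,0,0,0,0]]' 154
python3 d.py 594.7 178.8 34 103.4
python3 - <<'E'
from h import *
t=snap("top");im=snap("scene")
for c in("top","scene"):
    print(c,proj(c,(594.7,178.8,40)))
o=np.hstack([cv2.resize(t[120:240,240:360],(400,400),interpolation=cv2.INTER_CUBIC),cv2.resize(im[240:360,230:350],(400,400),interpolation=cv2.INTER_CUBIC)])
cv2.imwrite("pics/bar.png",o[:,:,::-1])
E
```

```text
clock: 11.68
ee_pos: [594.9, 178.8, 110.3]
ee_rot: [[-0.973, -0.231, 0.001], [-0.231, 0.973, 0.0], [-0.001, -0.0, -1.0]]
wrist_force: [0.7, 0.0, -0.7]
opening: 0.399
gripper_force: 0.0
yaw 103.36 rz units -0.0002 tilt [ 8.e-04  2.e-04 -1.e+00] shift units [4.000e-03 1.000e-03 1.526e+00] F [ 0.7  0.  -0.7] t 11.675 q [ 0.2   0.61  1.48  0.    1.05 -1.61]
top (np.float64(264.48319547652665), np.float64(184.60399878012362))
scene (np.float64(329.8789512585657), np.float64(321.94799220038925))
```

View pics/bar.png

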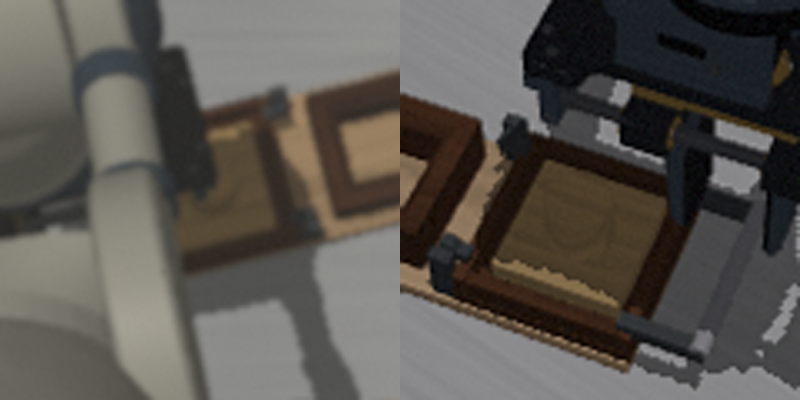

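```bash
python3 -m handwheel '[[0,0,0,0,0,0],[0,0,0.4,0,0,0],[0,0,0.4,0,0,0],[0,0,0.3,0,0,0],[0,0,0.25,0,0,0],[0,0,0.19,0,0,0],[0,0,0,0,0,0],[0,0,0,0,0,0]]' 171
python3 -m handwheel '[[0,0,0,0,0,0],[0,0,0,0,0,0],[0,0,0,0,0,0],[0,0,0,0,0,0],[0,0,0,0,0,0],[0,0,0,0,0,0]]' 255 12
python3 d.py 594.7 178.8 32 103.4
```

```text
clock: 12.78
ee_pos: [594.8, 178.8, 32.8]
ee_rot: [[-0.972, -0.233, 0.001], [-0.233, 0.972, 0.0], [-0.001, -0.0, -1.0]]
wrist_force: [0.2, 0.6, -0.7]
opening: 0.33
gripper_force: 0.0
clock: 13.52
ee_pos: [594.9, 178.1, 32.7]
ee_rot: [[-0.972, -0.233, 0.001], [-0.233, 0.972, -0.001], [-0.0, -0.001, -1.0]]
wrist_force: [1.0, -7.2, 2.1]
opening: 0.102
gripper_force: 12.0
yaw 103.48 rz units 0.0004 tilt [ 7.e-04 -8.e-04 -1.e+00] shift units [0.    0.015 0.014] F [ 1.  -7.2  2.1] t 13.525 q [ 0.2   0.72  1.53 -0.    0.89 -1.61]
```

```bash
python3 -m handwheel '[[0,-0.014,0,0,0,0],[0,-0.0107,-0.244,0,0,0],[0,-0.0319,-0.2422,0,0,0],[0,-0.0529,-0.2385,0,0,0],[0,-0.0735,-0.233,0,0,0],[0,-0.0935,-0.2257,0,0,0],[0,-0.1128,-0.2167,0,0,0],[0,-0.1313,-0.206,0,0,0],[0,-0.1487,-0.1938,0,0,0]]'
python3 d.py 602.3 146 122 103.4
```

```text
clock: 14.65
ee_pos: [602.0, 147.5, 123.9]
ee_rot: [[-0.972, -0.233, 0.0], [-0.233, 0.972, 0.002], [-0.001, 0.002, -1.0]]
wrist_force: [-3.9, 14.7, 8.1]
opening: 0.105
gripper_force: 12.0
yaw 103.48 rz units 0.0005 tilt [ 0.      0.0025 -1.    ] shift units [ 0.001 -0.03   0.037] F [-3.9 14.7  8.1] t 14.65 q [ 0.14  0.59  1.47  0.    1.08 -1.66]
```

```bash
python3 -m handwheel '[[0,0.02,-0.02,0,0,0],[0,-0.165,-0.1801,0,0,0],[0,-0.1801,-0.165,0,0,0],[0,-0.1938,-0.1487,0,0,0],[0,-0.206,-0.1313,0,0,0],[0,-0.2167,-0.1128,0,0,0],[0,-0.2257,-0.0935,0,0,0],[0,-0.233,-0.0735,0,0,0]]'
python3 d.py 620 70 165 103.4
```

```text
clock: 15.65
ee_pos: [618.3, 77.9, 169.6]
ee_rot: [[-0.972, -0.233, -0.0], [-0.233, 0.972, 0.0], [0.0, 0.0, -1.0]]
wrist_force: [-1.0, 3.0, 2.3]
opening: 0.105
gripper_force: 12.0
yaw 103.49 rz units 0.0005 tilt [-2.e-04  4.e-04 -1.e+00] shift units [ 0.005 -0.162  0.091] F [-1.   3.   2.3] t 15.65 q [ 0.03  0.55  1.42  0.    1.18 -1.78]
```

Forces are low at 75°. I'll continue over the top.

```bash
python3 -m handwheel '[[0,-0.2385,-0.0529,0,0,0],[0,-0.2422,-0.0319,0,0,0],[0,-0.244,-0.0107,0,0,0],[0,-0.244,0.0107,0,0,0],[0,-0.2422,0.0319,0,0,0],[0,-0.2385,0.0529,0,0,0],[0,-0.233,0.0735,0,0,0],[0,-0.2257,0.0935,0,0,0],[0,-0.2167,0.1128,0,0,0],[0,-0.206,0.1313,0,0,0],[0,-0.1938,0.1487,0,0,0],[0,-0.1801,0.165,0,0,0]]'
python3 d.py 650 -60 130 103.4
```

```text
clock: 17.15
ee_pos: [650.4, -54.0, 131.8]
ee_rot: [[-0.972, -0.233, 0.0], [-0.233, 0.972, -0.0], [-0.0, -0.0, -1.0]]
wrist_force: [-1.4, 0.1, -0.0]
opening: 0.105
gripper_force: 12.0
yaw 103.48 rz units 0.0004 tilt [ 2.e-04 -0.e+00 -1.e+00] shift units [ 0.036 -0.115  0.037] F [-1.4  0.1 -0. ] t 17.15 q [-0.17  0.63  1.37  0.    1.14 -1.98]
```

```bash
python3 -m handwheel '[[0,-0.165,0.1801,0,0,0],[0,-0.1487,0.1938,0,0,0],[0,-0.1313,0.206,0,0,0],[0,-0.1128,0.2167,0,0,0],[0,-0.0935,0.2257,0,0,0],[0,-0.0735,0.233,0,0,0],[0,-0.0529,0.2385,0,0,0]]' && python3 -m handwheel '[[0,-0.0319,0.2422,0,0,0],[0,-0.0107,0.244,0,0,0],[0,0,0,0,0,0],[0,0,0,0,0,0],[0,0,0,0,0,0]]'
python3 d.py 660 -94 32 103.4
python3 - <<'E'
from h import *
im=snap("scene")
cv2.imwrite("pics/closed.png",cv2.resize(im[200:350,130:330],(800,600),interpolation=cv2.INTER_CUBIC)[:,:,::-1])
E
```

```text
clock: 18.02
ee_pos: [659.4, -91.8, 57.0]
ee_rot: [[-0.972, -0.233, 0.0], [-0.233, 0.972, -0.001], [-0.0, -0.001, -1.0]]
wrist_force: [-1.8, -5.1, 1.4]
opening: 0.1
gripper_force: 12.0
clock: 18.65
ee_pos: [660.0, -94.2, 32.9]
ee_rot: [[-0.972, -0.233, 0.001], [-0.233, 0.972, -0.001], [-0.0, -0.001, -1.0]]
wrist_force: [-0.7, -9.9, -1.5]
opening: 0.107
gripper_force: 12.0
yaw 103.48 rz units 0.0005 tilt [ 5.0e-04 -1.2e-03 -1.0e+00] shift units [-0.001  0.005  0.018] F [-0.7 -9.9 -1.5] t 18.65 q [-0.23  0.76  1.41 -0.    0.97 -2.04]
```

View pics/closed.png

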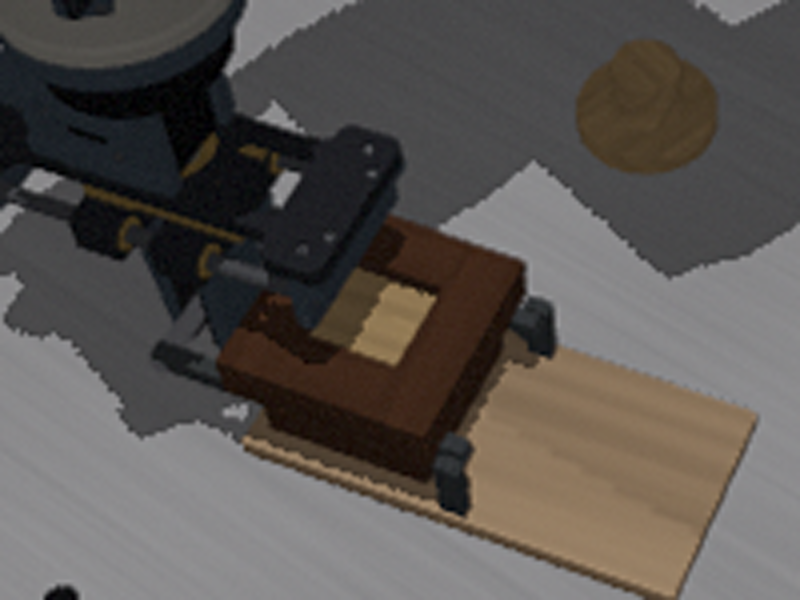

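The leaf lies closed, with the foot's plate showing through the window. The bar is back at its starting height, so I'll release and retreat.

```bash
python3 -m handwheel '[[0,0,0,0,0,0],[0,0,0,0,0,0],[0,0,0,0,0,0],[0,0,0,0,0,0],[0,0,-0.2,0,0,0],[0,0,-0.5,0,0,0],[0,0,-0.8,0,0,0],[0,0,-0.9,0,0,0],[0,-0.9,0,0,0,0],[0,-0.9,0,0,0,0],[0,-0.9,0,0,0,0],[0,0,0,0,0,0],[0,0,0,0,0,0],[0,0,0,0,0,0]]' 171
python3 - <<'E'
from h import *
t=snap("top");im=snap("scene")
o=np.hstack([cv2.resize(t[120:220,290:390],(400,400),interpolation=cv2.INTER_CUBIC),cv2.resize(im[240:350,160:270],(400,400),interpolation=cv2.INTER_CUBIC)])
cv2.imwrite("pics/end.png",o[:,:,::-1])
E
```

```text
clock: 20.45
ee_pos: [691.1, -223.4, 153.7]
ee_rot: [[-0.972, -0.234, -0.0], [-0.234, 0.972, 0.0], [0.0, 0.0, -1.0]]
wrist_force: [-0.5, -0.6, -0.3]
opening: 0.329
gripper_force: 0.0
```

View pics/end.png

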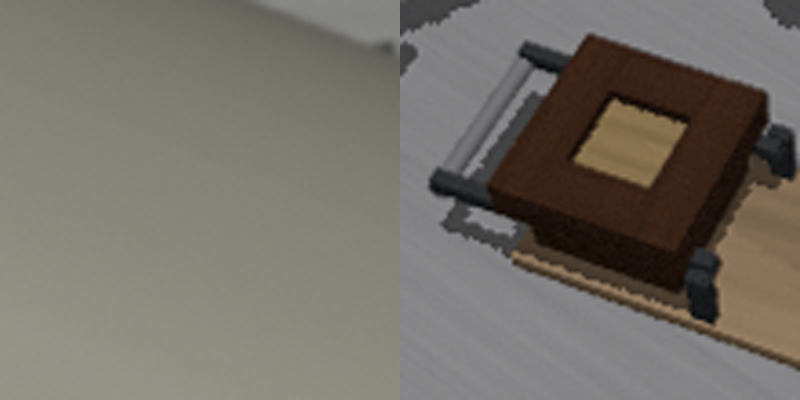

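The leaf sits flat and closed, the plate fills the window, and the arm is clear of everything.

```bash
python3 -c "
from plant import ctrl
print(ctrl.hand_in())"
```

```text
the job is handed in; nothing more can be done
None
```

I turned the foot over in the jig and handed the job in at about 20 s: the leaf is fully closed with the foot's plate showing flat through its window, though the stub in the hole can't be seen directly.

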